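Close the jeweller's forming press over its guide post

TASK

Pick up the press plate that has the hole in it and lower it, level and under control, over the tall guide post of the little forming press until it lies flat on the die and the collar, with its handle standing over the round die. Let go of it there; do not drop it, and leave the other, undrilled plate where it lies.

Things in the scene. Friction and masses are not known exactly. Their poses are not given: they have to be found in the camera images.
- plate_grip (a point): Handle centre of the drilled plate, loose, 0.4 kg: flat aluminium bar 175 (x) x 50 (y) x 8 mm, with an upright dark steel handle on it 50 (x) x 18 (y) x 50 mm tall. The point is half-way up the handle, 33 mm above the plate's underside. Bar reaches 50 mm to -x, 125 mm to +x of it; 26 mm through hole on the centre line 95 mm to +x, z up. Starts flat, hole end roughly away from robot.
- die_top (a point): Top centre of the press's fixed round steel die, 50 mm wide, 30 mm above the bench. x points to the post, whose axis is 95 mm away; z up. Dark steel base slab 200 x 90 x 16 mm. A collar 36 mm wide at the post's foot is level with the die: the drilled plate rests flat on both, post through its hole, handle over the die, the handle's centre then 33 mm above this point.
- post_tip (a point): Top of the press's tall vertical steel guide post, 140 mm above the bench and 110 mm above the collar. The post is 14 mm in diameter; its last 22 mm taper to a nose 4 mm across. x points from die to post, z up.
- spare_grip (a point): Handle centre of the other plate: same outline, handle and axes as the drilled one, but no hole. It lies loose on the bench, to one side or the other of the drilled one, and stays there. The point is half-way up its handle, 33 mm above the bench.
Things that resemble listed ones, but are neither listed nor needed, are in the scene too. Leave any brown or turquoise look-alike of the part that bears plate_grip alone.

How it is judged:
By the outcome, as a careful person would: the job done as asked, in the order asked, and still so for the second after the job is handed in, with the robot touching nothing.
It also fails if it takes over 38 s, if anything falls off the work surface, if the arm or the gripper's body presses on something with over 40 N, if the wrist force passes 120 N, or if a joint passes its speed limit or range.

ROBOT

A 6-joint arm with a two-finger parallel gripper is mounted at the origin on the work surface. World frame = base frame: x ahead of the robot, y to its left, z up, the work surface at z = 0. Lengths are in mm, angles in rad, forces in N, time in s.
With the tool pointing down it reaches from about 350 to 800 mm from the base axis. Payload 7.3 kg.
Tool frame: the origin (TCP) lies at the centre of the arm's flange, where the gripper is bolted on; the fingertips stand 173 mm ahead of it and the grasp point (between the pads) lies 155 mm ahead of it; z points along the fingers, y is the line along which they close (so a half turn about z gives the same grasp; the last joint's range is limited). The gripper opens to 85 mm and grips with 20 to 120 N. Pads are 22 mm wide; open, the fingers measure 114 mm over their backs; the gripper's body (76 mm by 85 mm) begins 54 mm behind the grasp point. The pads swing forward as they close: fully open they stand 13 mm farther back than shut.
Start: joints at [-1.293, 0.342, 1.524, -0, 1.275, -0.146], TCP at [215.914, -478.549, 404.722] pointing down, gripper open.
Joint ranges: [-2.53, 2.53], [-0.77, 2.02], [0.04, 2.7], [-1, 4.14], [0.28, 2.66], [-3.11, 3.11]. Speed limits (rad/s): [2.57, 2.57, 3.14, 3.14, 3.14, 3.14].

INTERFACE

Orientations are given as a unit quaternion [w, x, y, z].
In Python, from rig import env gives the robot as it stands. The module is installed in compiled form; this text tells all that it offers.
- The arm moves only by the tool play_rows, never from a script. Its arguments are lists of equal length, an entry for each row: "xyz": the shift along the world's x, y, z in m, a list of three; "delta_rot": the turn, a rotation vector about the world's x, y, z in rad, a list of three; "fingers": the opening, from 0 (shut) to 1 (fully open). In form: {"xyz": [[x, y, z], ...], "delta_rot": [[wx, wy, wz], ...], "fingers": [fingers, ...]}. A call has 1 to 5 rows; each row is the pose to reach, as a shift and turn from the pose commanded when the call began; what a row does not reach only later rows make up. A row lasts 1/12 s, in which the tool goes at most 41.7 mm and 7.16 degrees, less where a joint would pass 70% of its speed; a pose out of reach is approached as far as the arm can. A call with a gripper value outside its range is refused whole. The fingers move at their own pace and stop on an object; "force" is the grip in N (left out, the last holds). Time passes only in rows, so rows that repeat a pose let the fingers close. It gives the time, the measured TCP pose, the force, the opening and the grip force at its end, in the units of the state.
- env.sense(): the state, without advancing time (a new reading comes with each control period).
- env.grab_frame(name): name is "scene" or "top" or "wrist"; returns a dict with "image" (420x560x3 uint8, red, green, blue), "intrinsics" (3x3 intrinsics, pixels), "eye" and "orientation" of the camera in the world. Camera axes: x right, y up, looking along -z (the intrinsics and any distortion apply to the point x, -y, -z); pixel columns grow to the right and rows downward; lengths in mm; the calibration is good to about 2 mm. A picture is of the moment at which its call begins. There is no depth.
- env.finish_job(): hands the job in; it is judged then, once.
The state is a dict: "clock": time; "joints": joint angles; "dq": joint speeds; "joint_torque": joint torques, N m; "tcp_pos": TCP position; "tool_rot": TCP orientation; "contact_force": force on the tool from outside, world axes, zero at the start; "torque": the same for the moment, N m; "opening": opening from 0.0 (shut) to 1.0 (fully open); "gripper_force": force on a finger pad.
Only numpy, scipy, OpenCV 4.12 (cv2) and the standard library are available. Lean on these libraries where they do the work, as an engineer would, in place of code of your own. Each camera call takes 0.05 s, during which the arm holds its last target. There are 200 camera calls.

## Working session

There is one attempt and no reset: what is moved stays moved. The work goes in short steps, Python scripts to look and compute and a tool call to move; the robot and the scene stay as the last step left them, time stands still between calls to the robot, and variables do not carry over. Pictures are saved under pics/ and viewed, at most 10 in all, crops included, and the job is handed in when it is done.

Besides the shell and the picture viewer there is one more tool, called after ">>>" as name(argument=value, ...) on one line, values as JSON. play_rows: Moves the arm, as the interface text tells. Its arguments: {"type":"object","properties":{"xyz":{"type":"array","items":{"type":"array","items":{"type":"number"}}},"delta_rot":{"type":"array","items":{"type":"array","items":{"type":"number"}}},"fingers":{"type":"array","items":{"type":"number"}},"force":{"type":"number"}},"required":["xyz","delta_rot","fingers"]}

```bash
mkdir -p pics
cat > h.py <<'E'
import numpy as np, cv2
from scipy.spatial.transform import Rotation as R
from rig import env
def cam(n):
    f=env.grab_frame(n); q=np.array(f["orientation"],float)
    f["R"]=R.from_quat(np.r_[q[1:],q[0]]).as_matrix() if q.size==4 else q.reshape(3,3)
    return f
def ray(f,u,v):
    K=np.array(f["intrinsics"]); d=np.linalg.solve(K,[u,v,1]); d=f["R"]@[d[0],-d[1],-d[2]]
    return np.array(f["eye"],float),d/np.linalg.norm(d)
def onz(f,u,v,z):
    e,d=ray(f,u,v); return e+d*(z-e[2])/d[2]
def proj(f,p):
    c=f["R"].T@(np.array(p,float)-f["eye"]); x=np.array(f["intrinsics"])@[c[0],-c[1],-c[2]]; return x[:2]/x[2]
def tri(a,b):
    (e1,d1),(e2,d2)=a,b; s=np.linalg.lstsq(np.c_[d1,-d2],e2-e1,rcond=None)[0]
    p,q=e1+d1*s[0],e2+d2*s[1]; return (p+q)/2,np.linalg.norm(p-q)
def save(f,n): cv2.imwrite(f"pics/{n}.png",f["image"][:,:,::-1])
E
python3 - <<'E'
from h import *
import pickle
for n in("scene","top"):
    f=cam(n); save(f,n); pickle.dump(f,open(n+".pkl","wb")); print(n,f.keys(),f["eye"],f["R"].round(3).tolist(),f["intrinsics"])
a,b=[cv2.imread(f"pics/{n}.png") for n in("scene","top")]
E
```

```text
scene dict_keys(['image', 'intrinsics', 'eye', 'orientation', 'R']) [1322.94538998   40.97087619  937.27752583] [[-0.158, -0.674, 0.722], [0.987, -0.117, 0.107], [0.012, 0.729, 0.684]] [[486.85788991   0.         274.59250037]
 [  0.         486.85788991 197.57250552]
 [  0.           0.           1.        ]]
top dict_keys(['image', 'intrinsics', 'eye', 'orientation', 'R']) [ 254.88602271  -93.42498994 1527.8266982 ] [[0.018, 0.992, -0.122], [-1.0, 0.017, -0.008], [-0.006, 0.122, 0.993]] [[495.95300884   0.         279.98773418]
 [  0.         495.95300884 203.46704592]
 [  0.           0.           1.        ]]
```

View pics/scene.png

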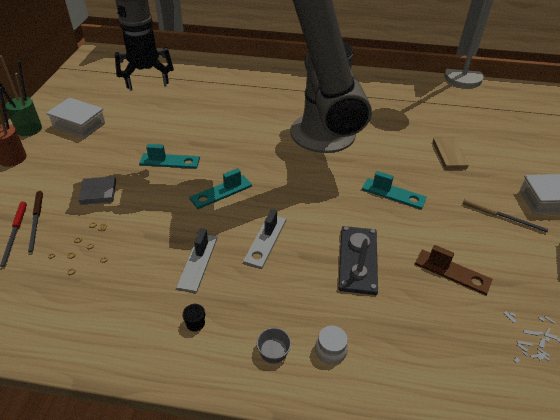

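View pics/top.png

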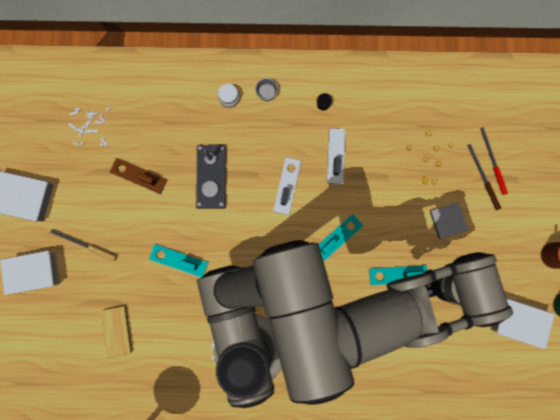

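Scene: the drilled plate (hole at scene (257,254), top (291,169)) has its handle at scene (271,221). The spare is at scene (198,262), and the press has its die at scene (358,242), top (209,189) and its post tip near scene (363,240), top (210,152).

Run:
```python
from h import *
import pickle
s,t=[pickle.load(open(n+".pkl","rb")) for n in("scene","top")]
for n,a,b in(("hole",(257,254),(291,169)),("handletop",(272,213),(286,191)),("die",(358,242),(209,189)),("post",(364,239),(210,152))):
    print(n,*[x if np.isscalar(x) else x.round(0) for x in tri(ray(s,*a),ray(t,*b))])
print(onz(t,291,169,8),onz(t,209,189,30))
w=cam("wrist"); st=env.sense(); print(w["eye"],w["R"].round(3).tolist(),w["intrinsics"][0],st["tcp_pos"],st["tool_rot"],st["clock"])
q=st["tool_rot"];T=R.from_quat(np.r_[q[1:],q[0]]).as_matrix()
print(T.round(3), T.T@(np.array(w["eye"])-st["tcp_pos"]), (T.T@w["R"]).round(3))
```

```text
hole [ 551. -115.    6.] 2.1433819252776045
handletop [470. -95.  75.] 7.218295838393507
die [481. 134.  21.] 7.852414596877151
post [572. 127. 131.] 10.14733256900399
[ 550.03310672 -113.67394842    8.        ] [479.33964717 136.19951927  30.        ]
[ 278.42976365 -448.99873845  372.3950062 ] [[0.411, 0.877, 0.248], [-0.912, 0.396, 0.11], [-0.002, -0.271, 0.963]] [322.86416961   0.         275.58375569] [ 215.88902306 -478.45573037  404.19441833] [-5.70061504e-04  9.77633367e-01  2.10315650e-01 -3.69243101e-05] 0.15
[[ 0.912  0.411 -0.   ]
 [ 0.411 -0.912  0.001]
 [ 0.    -0.001 -1.   ]] [69.11612253 -1.09691111 31.81225567] [[-0.     0.963  0.271]
 [ 1.    -0.     0.001]
 [ 0.001  0.271 -0.963]]
```

>>> play_rows(xyz=[[0.02, 0.033, 0], [0.04, 0.066, 0], [0.06, 0.1, 0], [0.08, 0.133, 0], [0.1, 0.166, 0]], delta_rot=[[0, 0, -0.06], [0, 0, -0.13], [0, 0, -0.2], [0, 0, -0.26], [0, 0, -0.33]], fingers=[1, 1, 1, 1, 1])

```text
clock: 0.57
tcp_pos: [316.3, -310.9, 404.5]
tool_rot: [-0.0, 0.999, 0.045, -0.0]
contact_force: [-0.1, -0.3, -0.1]
opening: 0.996
gripper_force: 0.0
```

>>> play_rows(xyz=[[0.02, 0.033, 0], [0.04, 0.066, 0], [0.06, 0.1, 0], [0.08, 0.133, 0], [0.1, 0.166, 0]], delta_rot=[[0, 0, -0.06], [0, 0, -0.13], [0, 0, -0.2], [0, 0, -0.26], [0, 0, -0.33]], fingers=[1, 1, 1, 1, 1])

```text
clock: 0.98
tcp_pos: [416.4, -144.7, 404.7]
tool_rot: [0.0, 0.993, -0.119, -0.0]
contact_force: [0.9, -0.7, 0.5]
opening: 1.0
gripper_force: 0.0
```

>>> play_rows(xyz=[[0.015, 0.025, 0], [0.03, 0.05, 0], [0.034, 0.056, 0], [0.034, 0.056, 0], [0.034, 0.056, 0]], delta_rot=[[0, 0, 0], [0, 0, 0], [0, 0, 0], [0, 0, 0], [0, 0, 0]], fingers=[1, 1, 1, 1, 1])

```text
clock: 1.4
tcp_pos: [449.7, -90.7, 404.5]
tool_rot: [0.0, 0.993, -0.117, -0.0]
contact_force: [0.3, 0.0, -0.5]
opening: 1.002
gripper_force: 0.0
```

Run:
```python
from h import *
import pickle
st=env.sense(); print(st["tcp_pos"],st["tool_rot"],st["clock"])
for n in("wrist","scene","top"):
    f=cam(n); save(f,n+"1"); pickle.dump(f,open(n+"1.pkl","wb"))
```

```text
[449.74383054 -90.70506958 404.46860291] [ 2.33903955e-04  9.93104369e-01 -1.17232561e-01 -4.28956163e-04] 1.4
```

View pics/wrist1.png

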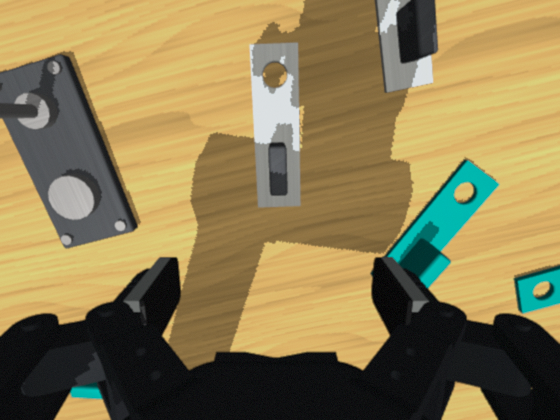

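Wrist view: the drilled plate is nearly vertical, corners (250,44), (298,42), (300,206), (259,207), with its hole at (274,75) and handle near (278,170). The press is at left, with its die at (72,197) and collar at (32,112). The spare is at upper right.

Run:
```python
from h import *
import pickle
w,s=[pickle.load(open(n+"1.pkl","rb")) for n in("wrist","scene")]
hsv=cv2.cvtColor(w["image"],cv2.COLOR_RGB2HSV)
print(hsv[120,270],hsv[190,292],hsv[120,220],hsv[170,278],hsv[197,72],hsv[150,80])
m=((hsv[...,1]<60)&(hsv[...,2]>70)).astype(np.uint8)
roi=np.zeros_like(m); roi[30:220,238:312]=1
cs,_=cv2.findContours(m*roi,cv2.RETR_EXTERNAL,cv2.CHAIN_APPROX_NONE); c=max(cs,key=cv2.contourArea)
print(cv2.contourArea(c)); P=np.array([onz(w,*p[0],8)[:2] for p in c],np.float32)
(c0,sz,an)=cv2.minAreaRect(P); print("rect",c0,sz,an,"corners",cv2.boxPoints((c0,sz,an)).round(1).tolist())
# side edges: line fits in px rows 60..195
pts=c[:,0,:].astype(float); out=[]
for sgn in(0,1):
    xs=[]
    for v in range(60,196,3):
        u=pts[pts[:,1]==v,0]
        if len(u): xs.append(onz(w,u.max()+.5 if sgn else u.min()-.5,v,8)[:2])
    l=cv2.fitLine(np.array(xs,np.float32),cv2.DIST_HUBER,0,.01,.01).ravel(); l=l*np.sign(l[0]) if 0 else l
    print("edge",np.degrees(np.arctan2(l[1],l[0])),l[2:])
# blobs: die, collar in both views
for n,f,(x0,y0,x1,y1) in(("wdie",w,(40,165,105,230)),("wcollar",w,(8,85,60,135)),("whole",w,(255,55,295,95)),("sdie",s,(340,228,376,256)),("shole",s,(245,245,270,263))):
    save({"image":cv2.resize(f["image"][y0:y1,x0:x1],None,fx=6,fy=6,interpolation=cv2.INTER_NEAREST)},"c_"+n)
ims=[cv2.resize(cv2.imread(f"pics/c_{n}.png"),(260,260)) for n in("wdie","wcollar","whole","sdie","shole")]
ims.append(cv2.resize(cv2.imread("pics/scene1.png")[225:300,325:395],(260,260)))
cv2.imwrite("pics/mont.png",np.vstack([np.hstack(ims[:3]),np.hstack(ims[3:])]))
```

```text
[ 99   8 226] [ 40   5 142] [ 20 131 222] [111  18 101] [ 23   6 181] [102  14  92]
7250.0
rect (499.784423828125, -102.37765502929688) (50.5279655456543, 174.4769744873047) 78.54801177978516 corners [[409.29998779296875, -109.80000305175781], [580.2999877929688, -144.5], [590.2999877929688, -94.9000015258789], [419.29998779296875, -60.29999923706055]]
edge -11.294296 [476.20273 -71.97651]
edge -11.697112 [ 485.9727  -125.04048]
```

View pics/mont.png

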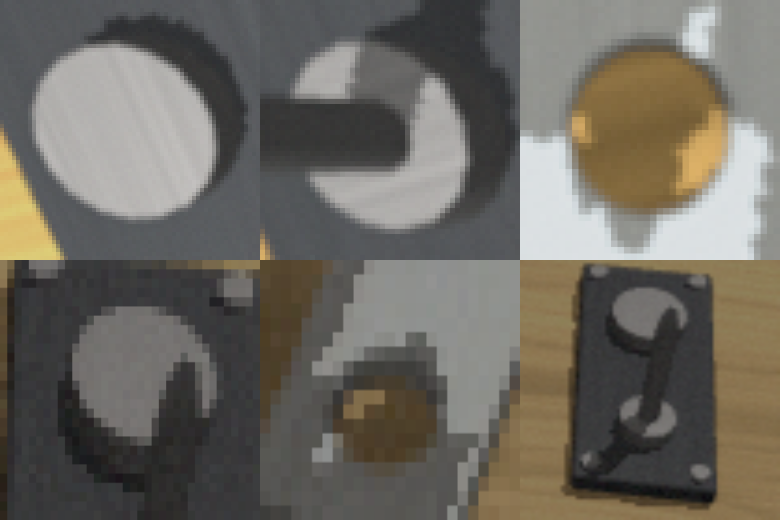

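The montage shows the die at wrist (71.2,197.0) and scene (359.8,240.4), and the collar at wrist (32.2,111) and scene (359.2,269.7). The hole is at wrist (275,74.2) and scene (257,255), and the post tip is at scene (364.9,240).

Run:
```python
from h import *
import pickle
w,s,t=[pickle.load(open(n+"1.pkl","rb")) for n in("wrist","scene","top")]
for n,a,b,z in(("hole",(275,74.2),(257,255),8),("die",(71.2,197),(359.8,240.4),30),("collar",(32.2,111),(359.2,269.7),30)):
    p,e=tri(ray(w,*a),ray(s,*b)); print(n,p.round(1),round(e,1),"on plane w",onz(w,*a,z).round(1),"s",onz(s,*b,z).round(1))
print("post s",onz(s,364.9,240,140))
im=t["image"][125:225,170:320]; save({"image":cv2.resize(im,(780,520),interpolation=cv2.INTER_CUBIC)},"topc")
# handle end expectations in wrist: handle top corners for centre guess
import math
u=np.array([math.cos(math.radians(-11.5)),math.sin(math.radians(-11.5))]);v=np.array([-u[1],u[0]])
h=np.array([499.8,-102.4])-37.5*u; print("handle",h)
for a,b in((25,9),(25,-9),(-25,-9),(-25,9)): print(proj(w,[*(h+a*u+b*v),58]).round(1))
g=cv2.cvtColor(w["image"],cv2.COLOR_RGB2GRAY); print(g[136:204:3,278]); print(g[185,262:298])
```

```text
hole [ 555.8 -114.6    8.6] 0.5 on plane w [ 555.8 -114.3    8. ] s [ 555.4 -114.9    8. ]
die [483.4 133.1  29.4] 0.2 on plane w [483.5 132.6  30. ] s [483.9 133.1  30. ]
collar [577.2 134.8  30. ] 0.4 on plane w [577.1 135.   30. ] s [577.4 134.6  30. ]
post s [582.55846732 132.9527059  140.        ]
handle [463.05282358 -94.92370246]
[267.5 146.1]
[286.2 145.5]
[287.5 195.8]
[269.6 196.4]
[146 146  84  30  79  95  93  94  97  93  95  96  87  55  53  53  55  51
  55  52 133 142 142]
[142 142 141 138 137 140 134  99  57  46  51  53  54  54  54  54  52  52
  56  53  55  55  53  51  59  92 131 141 143 143 142 140 142 144 141 142]
```

>>> play_rows(xyz=[[0.005, -0.002, -0.04], [0.01, -0.004, -0.08], [0.0133, -0.0042, -0.12], [0.0133, -0.0042, -0.15], [0.0133, -0.0042, -0.15]], delta_rot=[[0, 0, 0.034], [0, 0, 0.034], [0, 0, 0.034], [0, 0, 0.034], [0, 0, 0.034]], fingers=[1, 1, 1, 1, 1])

```text
clock: 1.97
tcp_pos: [461.0, -95.3, 249.8]
tool_rot: [-0.001, 0.995, -0.102, -0.005]
contact_force: [-1.3, -0.0, 0.4]
opening: 0.999
gripper_force: 0.0
```

Run:
```python
from h import *
import pickle
st=env.sense(); print(st["tcp_pos"],st["tool_rot"],st["clock"])
f=cam("wrist"); save(f,"wrist2"); pickle.dump(f,open("wrist2.pkl","wb"))
```

```text
[461.00454471 -95.25164788 249.78591926] [-0.00130474  0.99477492 -0.10194792 -0.00527019] 1.9667
```

View pics/wrist2.png

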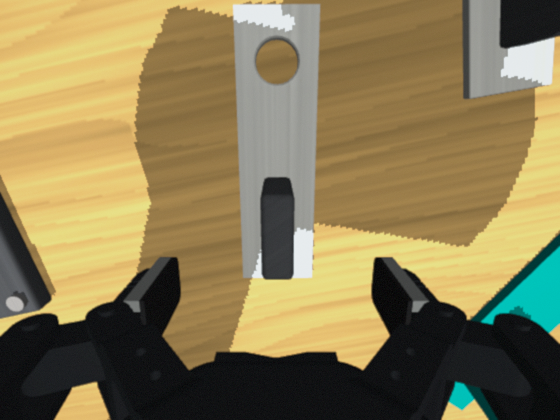

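The handle at (278,235) sits centred between the pads (about 180 and 374). I'll descend and grip.

>>> play_rows(xyz=[[0, 0, -0.016], [0, 0, -0.032], [0, 0, -0.048], [0, 0, -0.06], [0, 0, -0.064]], delta_rot=[[0, 0, 0], [0, 0, 0], [0, 0, 0], [0, 0, 0], [0, 0, 0]], fingers=[1, 1, 1, 1, 1])

```text
clock: 2.43
tcp_pos: [463.6, -95.6, 191.6]
tool_rot: [0.0, 0.995, -0.101, 0.001]
contact_force: [0.2, 0.7, -0.3]
opening: 1.001
gripper_force: 0.0
```

>>> play_rows(xyz=[[0, 0, 0], [0, 0, 0], [0, 0, 0], [0, 0, 0], [0, 0, 0]], delta_rot=[[0, 0, 0], [0, 0, 0], [0, 0, 0], [0, 0, 0], [0, 0, 0]], fingers=[1, 0.6, 0.2, 0, 0], force=70)

```text
clock: 2.85
tcp_pos: [463.4, -94.9, 191.5]
tool_rot: [0.0, 0.995, -0.101, 0.001]
contact_force: [-0.2, -0.0, 0.4]
opening: 0.453
gripper_force: 0.0
```

>>> play_rows(xyz=[[0, 0, 0], [0, 0, 0], [0, 0, 0], [0, 0, 0], [0, 0, 0]], delta_rot=[[0, 0, 0], [0, 0, 0], [0, 0, 0], [0, 0, 0], [0, 0, 0]], fingers=[0, 0, 0, 0, 0])

```text
clock: 3.27
tcp_pos: [463.4, -94.8, 191.2]
tool_rot: [0.0, 0.995, -0.101, 0.0]
contact_force: [-1.4, -0.2, 6.1]
opening: 0.201
gripper_force: 69.6
```

>>> play_rows(xyz=[[0, 0, 0.01], [0, 0, 0.03], [0, 0, 0.06], [0, 0, 0.09], [0, 0, 0.12]], delta_rot=[[0, 0, 0], [0, 0, 0], [0, 0, 0], [0, 0, 0], [0, 0, 0]], fingers=[0, 0, 0, 0, 0])

```text
clock: 3.68
tcp_pos: [462.7, -94.5, 311.2]
tool_rot: [-0.0, 0.995, -0.101, -0.001]
contact_force: [1.0, -0.1, -4.3]
opening: 0.2
gripper_force: 68.3
```

>>> play_rows(xyz=[[0, 0, 0.025], [0, 0, 0.05], [0, 0, 0.065], [0, 0, 0.065], [0, 0, 0.065]], delta_rot=[[0, 0, 0], [0, 0, 0], [0, 0, 0], [0, 0, 0], [0, 0, 0]], fingers=[0, 0, 0, 0, 0])

```text
clock: 4.1
tcp_pos: [462.9, -94.6, 375.3]
tool_rot: [0.0, 0.995, -0.101, -0.0]
contact_force: [-0.2, -0.2, -5.0]
opening: 0.202
gripper_force: 68.5
```

Run:
```python
from h import *
import pickle
st=env.sense(); print(st["tcp_pos"],st["tool_rot"],st["clock"],st["contact_force"],st["torque"],st["opening"])
for n in("wrist","scene"):
    f=cam(n); save(f,n+"3"); pickle.dump(f,open(n+"3.pkl","wb"))
a=cv2.imread("pics/wrist3.png"); b=cv2.imread("pics/scene3.png")[120:300,200:440]
cv2.imwrite("pics/m3.png",np.hstack([cv2.resize(a,(400,300)),cv2.resize(b,(400,300))]))
```

```text
[462.94952414 -94.6077396  375.28010459] [ 1.33546912e-05  9.94897369e-01 -1.00892077e-01 -1.15494546e-04] 4.1 [-0.22246532 -0.20792283 -5.03101026] [0.06033998 0.0589546  0.02527485] 0.20154644551825343
```

View pics/m3.png

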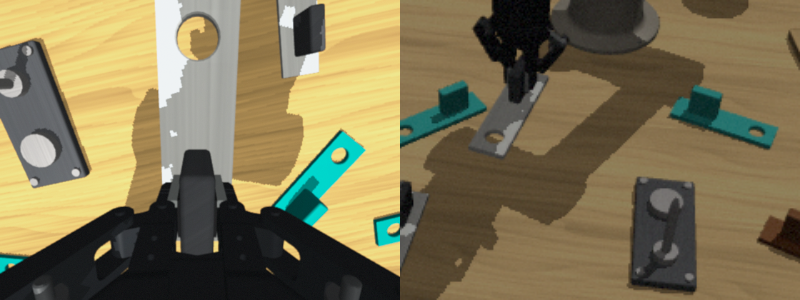

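Held plate: the hole is at about wrist (276,50), and the plate looks level in both views. Next I stage it above the press, with its underside about 44 mm above the post tip.

>>> play_rows(xyz=[[0.002, 0.02, 0], [0.005, 0.055, 0], [0.008, 0.09, 0], [0.012, 0.125, 0], [0.015, 0.16, 0]], delta_rot=[[0, 0, 0.03], [0, 0, 0.07], [0, 0, 0.11], [0, 0, 0.14], [0, 0, 0.17]], fingers=[0, 0, 0, 0, 0])

```text
clock: 4.62
tcp_pos: [477.9, 66.7, 373.8]
tool_rot: [0.0, 1.0, -0.016, -0.002]
contact_force: [0.2, 0.2, -3.6]
opening: 0.205
gripper_force: 69.0
```

>>> play_rows(xyz=[[0.003, 0.03, 0], [0.005, 0.055, 0], [0.005, 0.068, 0], [0.005, 0.068, 0], [0.005, 0.068, 0]], delta_rot=[[0, 0, 0.03], [0, 0, 0.05], [0, 0, 0.05], [0, 0, 0.05], [0, 0, 0.05]], fingers=[0, 0, 0, 0, 0])

```text
clock: 5.03
tcp_pos: [482.9, 133.7, 374.0]
tool_rot: [0.0, 1.0, 0.01, -0.002]
contact_force: [-0.4, 0.8, -3.8]
opening: 0.204
gripper_force: 69.1
```

Run:
```python
from h import *
import pickle
st=env.sense(); print(st["tcp_pos"],st["tool_rot"],st["clock"],st["contact_force"])
for n in("wrist","scene","top"):
    f=cam(n); save(f,n+"4"); pickle.dump(f,open(n+"4.pkl","wb"))
a=cv2.imread("pics/wrist4.png")[0:150,175:375]; b=cv2.imread("pics/scene4.png")[150:300,280:430]
cv2.imwrite("pics/m4.png",np.hstack([cv2.resize(a,(440,330),interpolation=2),cv2.resize(b,(330,330),interpolation=2)]))
```

```text
[482.8766869  133.68023174 374.00223285] [ 4.10671422e-04  9.99950501e-01  9.78759677e-03 -1.74041610e-03] 5.0333 [-0.43397669  0.8281678  -3.83317051]
```

View pics/m4.png

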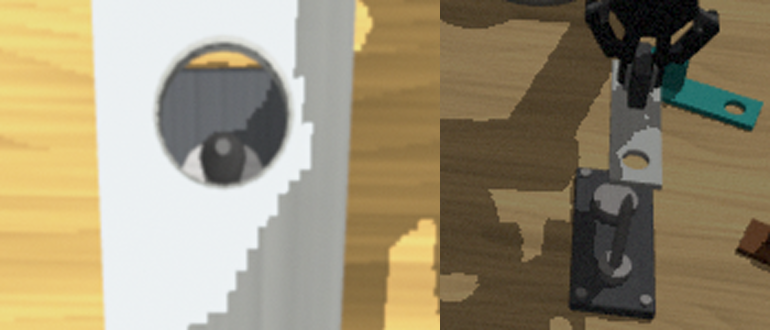

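Montage: through the hole (rim centre at wrist (276.4,50.9)) the post nose shows at wrist (275.9,66.8). In the scene view the tip is near (365,241).

```bash
cat > rel.py <<'E'
from h import *
import pickle,sys
def rel(w,tcpz,hole,nose,zn=140):
    h=onz(w,*hole,tcpz-183.3); p=onz(w,*nose,zn); print("hole",h.round(1),"post",p.round(1),"move",(p-h)[:2].round(1))
E
python3 - <<'E'
from rel import *
w,s=[pickle.load(open(n+"4.pkl","rb")) for n in("wrist","scene")]
rel(w,374.0,(276.4,50.9),(275.9,66.8))
print(tri(ray(w,275.9,66.8),ray(s,365,240.8)))
# ellipse fit of hole and nose
g=cv2.cvtColor(w["image"],cv2.COLOR_RGB2GRAY)
m=(g<150).astype(np.uint8); m[:, :225]=0; m[:, 306:]=0; m[95:]=0
cs,_=cv2.findContours(m,0,1); print([(cv2.contourArea(c),cv2.boundingRect(c)) for c in cs if cv2.contourArea(c)>100])
h=onz(w,276.4,50.9,190.7);print(h-[482.9,133.7,0])
E
```

```text
hole [577.1 136.2 190.7] post [577.3 136.4 140. ] move [0.2 0.2]
(array([578.07937626, 135.24586762, 132.52271892]), np.float64(2.3179750452070347))
[(2827.5, (247, 20, 59, 65))]
[ 94.19269058   2.51179815 190.7       ]
```

Hole and post axis agree within 0.3 mm. I'll lower to just over the nose and check again.

>>> play_rows(xyz=[[0, 0, -0.008], [0, 0, -0.018], [0, 0, -0.028], [0, 0, -0.036], [0, 0, -0.04]], delta_rot=[[0, 0, 0], [0, 0, 0], [0, 0, 0], [0, 0, 0], [0, 0, 0]], fingers=[0, 0, 0, 0, 0])

```text
clock: 5.6
tcp_pos: [482.9, 132.6, 334.2]
tool_rot: [0.0, 1.0, 0.008, -0.001]
contact_force: [-0.1, 0.3, -3.8]
opening: 0.202
gripper_force: 69.1
```

>>> play_rows(xyz=[[0, 0, 0], [0, 0, 0]], delta_rot=[[0, 0, 0], [0, 0, 0]], fingers=[0, 0])

```text
clock: 5.77
tcp_pos: [483.4, 133.0, 335.6]
tool_rot: [0.0, 1.0, 0.009, -0.0]
contact_force: [-0.5, 0.4, -3.1]
opening: 0.2
gripper_force: 69.2
```

Run:
```python
from h import *
import pickle
st=env.sense(); print(st["tcp_pos"],st["tool_rot"],st["clock"],st["contact_force"])
for n in("wrist","scene"):
    f=cam(n); save(f,n+"5"); pickle.dump(f,open(n+"5.pkl","wb"))
a=cv2.imread("pics/wrist5.png")[0:150,175:375]; b=cv2.imread("pics/scene5.png")[150:300,280:430]
cv2.imwrite("pics/m5.png",np.hstack([cv2.resize(a,(440,330),interpolation=2),cv2.resize(b,(330,330),interpolation=2)]))
```

```text
[483.35229197 132.993843   335.64574002] [ 6.02602716e-05  9.99962545e-01  8.65419937e-03 -9.54908338e-05] 5.7667 [-0.53353139  0.35161744 -3.08729665]
```

View pics/m5.png

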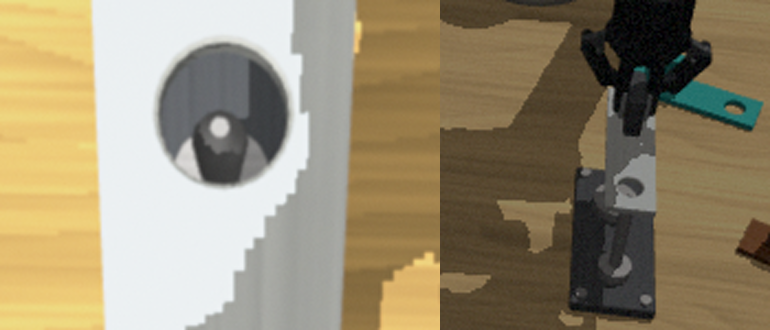

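Nose at wrist (274.5,57.3), hole rim centre at (276.4,50.9); the underside is about 4 mm above the tip.

Run:
```python
from rel import *
w=pickle.load(open("wrist5.pkl","rb"))
rel(w,335.6,(276.4,50.9),(274.5,57.3))
```

```text
hole [578.2 135.5 152.3] post [577.6 136.3 140. ] move [-0.6  0.9]
```

>>> play_rows(xyz=[[-0.0005, 0.0008, 0], [-0.0005, 0.0008, -0.008], [-0.0005, 0.0008, -0.018], [-0.0005, 0.0008, -0.028], [-0.0005, 0.0008, -0.036]], delta_rot=[[0, 0, 0], [0, 0, 0], [0, 0, 0], [0, 0, 0], [0, 0, 0]], fingers=[0, 0, 0, 0, 0])

```text
clock: 6.28
tcp_pos: [482.5, 134.1, 298.8]
tool_rot: [0.0, 1.0, 0.009, -0.0]
contact_force: [0.7, -0.7, -3.4]
opening: 0.201
gripper_force: 69.2
```

Run:
```python
from h import *
import pickle
st=env.sense(); print(st["tcp_pos"],st["tool_rot"],st["clock"],st["contact_force"])
f=cam("wrist"); save(f,"wrist6"); pickle.dump(f,open("wrist6.pkl","wb"))
a=f["image"][0:110,215:335]; save({"image":cv2.resize(a,(480,440),interpolation=2)},"m6")
```

```text
[482.49462916 134.09239812 298.7784126 ] [ 6.88965572e-05  9.99959779e-01  8.96597649e-03 -2.14678967e-04] 6.2833 [ 0.6946435  -0.70285314 -3.3660878 ]
```

View pics/m6.png

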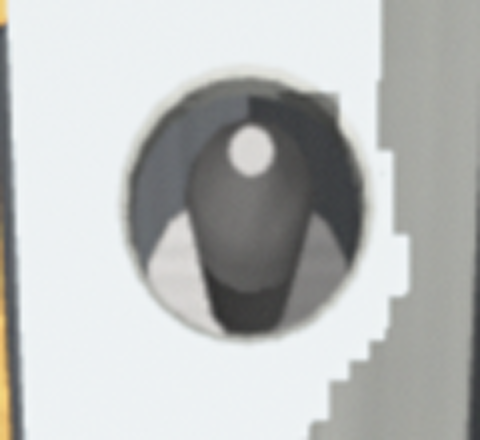

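The post is through the hole and centred (nose at crop (251,150), hole centre (247,205)), with no contact force. Continuing down.

>>> play_rows(xyz=[[0, 0, -0.012], [0, 0, -0.026], [0, 0, -0.04], [0, 0, -0.053], [0, 0, -0.062]], delta_rot=[[0, 0, 0], [0, 0, 0], [0, 0, 0], [0, 0, 0], [0, 0, 0]], fingers=[0, 0, 0, 0, 0])

```text
clock: 6.75
tcp_pos: [482.6, 134.1, 236.6]
tool_rot: [0.0, 1.0, 0.009, -0.0]
contact_force: [0.4, -0.7, -3.0]
opening: 0.202
gripper_force: 69.2
```

>>> play_rows(xyz=[[0, 0, -0.003], [0, 0, -0.006], [0, 0, -0.008], [0, 0, -0.01], [0, 0, -0.011]], delta_rot=[[0, 0, 0], [0, 0, 0], [0, 0, 0], [0, 0, 0], [0, 0, 0]], fingers=[0, 0, 0, 0, 0])

```text
clock: 7.17
tcp_pos: [482.9, 134.1, 227.0]
tool_rot: [-0.0, 1.0, 0.009, 0.0]
contact_force: [0.2, 0.6, -3.6]
opening: 0.2
gripper_force: 69.2
```

>>> play_rows(xyz=[[0, 0, -0.0005], [0, 0, -0.001], [0, 0, -0.0015], [0, 0, -0.002]], delta_rot=[[0, 0, 0], [0, 0, 0], [0, 0, 0], [0, 0, 0]], fingers=[0, 0, 0, 0])

```text
clock: 7.5
tcp_pos: [482.8, 134.1, 224.9]
tool_rot: [0.0, 1.0, 0.009, 0.0]
contact_force: [0.3, -0.4, -4.0]
opening: 0.204
gripper_force: 69.2
```

Expected contact is at TCP z of about 221.5, so I'll creep down.

>>> play_rows(xyz=[[0, 0, -0.0007], [0, 0, -0.0014], [0, 0, -0.002], [0, 0, -0.0025], [0, 0, -0.0025]], delta_rot=[[0, 0, 0], [0, 0, 0], [0, 0, 0], [0, 0, 0], [0, 0, 0]], fingers=[0, 0, 0, 0, 0])

```text
clock: 7.92
tcp_pos: [482.7, 134.0, 222.1]
tool_rot: [0.0, 1.0, 0.009, -0.0]
contact_force: [0.6, 0.2, -3.6]
opening: 0.206
gripper_force: 69.2
```

>>> play_rows(xyz=[[0, 0, -0.0003], [0, 0, -0.0006], [0, 0, -0.0008], [0, 0, -0.0008]], delta_rot=[[0, 0, 0], [0, 0, 0], [0, 0, 0], [0, 0, 0]], fingers=[0, 0, 0, 0])

```text
clock: 8.25
tcp_pos: [482.7, 134.0, 221.4]
tool_rot: [0.0, 1.0, 0.009, -0.0]
contact_force: [-0.5, 0.3, -4.2]
opening: 0.201
gripper_force: 69.2
```

>>> play_rows(xyz=[[0, 0, -0.0004], [0, 0, -0.0008], [0, 0, -0.0008]], delta_rot=[[0, 0, 0], [0, 0, 0], [0, 0, 0]], fingers=[0, 0, 0])

```text
clock: 8.5
tcp_pos: [482.7, 134.1, 221.2]
tool_rot: [0.0, 1.0, 0.009, 0.0]
contact_force: [-2.5, -1.3, 5.2]
opening: 0.199
gripper_force: 70.4
```

>>> play_rows(xyz=[[0, 0, -0.0003], [0, 0, -0.0005], [0, 0, -0.0005]], delta_rot=[[0, 0, 0], [0, 0, 0], [0, 0, 0]], fingers=[0, 0, 0])

```text
clock: 8.75
tcp_pos: [482.6, 134.1, 221.2]
tool_rot: [0.0, 1.0, 0.009, 0.0]
contact_force: [-4.1, -0.9, 9.7]
opening: 0.2
gripper_force: 71.1
```

Seated: a firm upward force at z 221.2, as expected. Releasing.

>>> play_rows(xyz=[[0, 0, 0], [0, 0, 0], [0, 0, 0], [0, 0, 0], [0, 0, 0]], delta_rot=[[0, 0, 0], [0, 0, 0], [0, 0, 0], [0, 0, 0], [0, 0, 0]], fingers=[0.25, 0.35, 0.5, 0.65, 0.7], force=20)

```text
clock: 9.17
tcp_pos: [482.8, 134.1, 220.0]
tool_rot: [0.0, 1.0, 0.009, 0.0]
contact_force: [0.9, -0.0, -0.4]
opening: 0.698
gripper_force: 0.0
```

>>> play_rows(xyz=[[0, 0, 0], [0, 0, 0], [0, 0, 0.005], [0, 0, 0.015], [0, 0, 0.03]], delta_rot=[[0, 0, 0], [0, 0, 0], [0, 0, 0], [0, 0, 0], [0, 0, 0]], fingers=[0.8, 0.8, 0.8, 0.8, 0.8])

```text
clock: 9.58
tcp_pos: [482.4, 134.0, 250.2]
tool_rot: [0.0, 1.0, 0.009, -0.001]
contact_force: [0.5, -0.0, -0.8]
opening: 0.802
gripper_force: 0.0
```

>>> play_rows(xyz=[[0, 0, 0.025], [0, 0, 0.05], [0, 0, 0.08], [0, 0, 0.11], [0, 0, 0.14]], delta_rot=[[0, 0, 0], [0, 0, 0], [0, 0, 0], [0, 0, 0], [0, 0, 0]], fingers=[0.8, 0.8, 0.8, 0.8, 0.8])

```text
clock: 10.0
tcp_pos: [482.2, 134.0, 392.6]
tool_rot: [-0.0, 1.0, 0.009, 0.0]
contact_force: [1.4, 0.1, -0.0]
opening: 0.8
gripper_force: 0.0
```

Run:
```python
from h import *
st=env.sense(); print(st["tcp_pos"],st["clock"],st["contact_force"],st["opening"])
f=cam("wrist");g=cam("scene")
a=cv2.resize(f["image"],(440,330)); b=cv2.resize(g["image"][130:310,200:440],(360,330),interpolation=2)
save({"image":np.hstack([a,b])},"m7")
```

```text
[482.23060266 133.99663703 392.63587203] 10.0 [ 1.35576655  0.0560198  -0.02470284] 0.7995652634681487
```

View pics/m7.png

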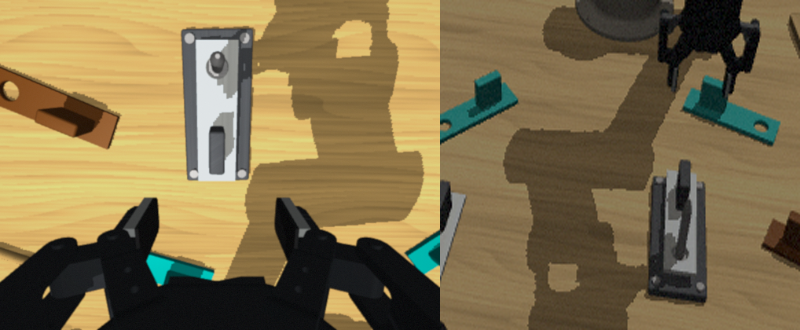

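The plate lies flat on the press: the post is through the hole at (216,65) and the handle stands over the die at (217,150). The gripper is clear, so I'm handing in.

```bash
python3 -c "
from rig import env
print(env.finish_job())"
```

```text
the job is handed in; nothing more can be done
None
```

The drilled plate is seated over the guide post on the die and collar, handle over the die and released; I left the spare plate alone and handed the job in at about 10 s, with no verdict returned.

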